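Put specimens on ice and start the timer

ROBOT

A 7-joint arm with a two-finger parallel gripper is mounted at the origin on the work surface. World frame = base frame: x ahead of the robot, y to its left, z up, the work surface at z = 0. Lengths are in m, angles in rad, forces in N, time in s.
With the tool pointing down it reaches from about 0.375 to 0.925 m from the base axis. Payload 3.1 kg.
Tool frame: the origin (TCP) lies between the finger pads; the fingertips stand 19 mm ahead of it and the grasp point (between the pads) is the TCP; z points along the fingers, y is the line along which they close (so a half turn about z gives the same grasp; the last joint's range is limited). The gripper opens to 85 mm and grips with 20 to 120 N. Pads are 22 mm wide; open, the fingers measure 114 mm over their backs; the gripper's body (76 mm by 85 mm) begins 54 mm behind the grasp point. The pads swing forward as they close: fully open they stand 13 mm farther back than shut.
Start: joints at [-1.419, 0.383, 0.044, 1.598, -0.018, 1.161, -0.05], TCP at [0.161, 0.63, 0.25] pointing down, gripper open.
Joint ranges: [-2.61, 2.61], [-0.41, 2.15], [-1.48, 1.57], [0, 2.5], [-1.57, 4.71], [0.05, 1.97], [-2.85, 2.85]. Speed limits (rad/s): [2.79, 2.79, 3.14, 3.14, 3.14, 3.14, 3.14].

INTERFACE

Orientations are given as a unit quaternion [x, y, z, w].
In Python, from bench import move_ptp, movel, move_j, move_gripper, pause, inverse_kinematics, read_camera, camera_params, MotionError, sign_off, look_for, tip_of, read_time_s, read_qpos, read_joint_vel, read_effort, read_eef_pos, read_tcp_rot, read_ft_force, read_ft_torque, read_finger_gap, read_grasp_force gives the robot as it stands. Calls block until the motion is done:
- move_ptp(position, orientation): joint-space move of the TCP to a pose.
- movel(position, orientation=None, speed=0.15): straight line of the TCP; orientation=None keeps the orientation; speed is the mean speed in m/s.
- move_j(angles): joint-space move.
- move_gripper(opening, effort=None): finger opening in m; effort is the grip in N (None keeps the last); returns when the fingers have stopped.
- pause(seconds).
- inverse_kinematics(position, orientation): joint angles nearest the present ones, or None.
- read_camera(name): name is "scene" or "side" or "wrist"; returns the picture (400x640x3 uint8, red, green, blue); there is no depth.
- camera_params(name): a dict with "K" (3x3 intrinsics, pixels), "camera_from_world" (4x4, takes a point from world to camera coordinates). Camera axes: x right, y down, z forward; pixel columns grow to the right and rows downward; lengths in m; the calibration is good to about 2 mm. A picture is of the moment at which its call begins: read the wrist's pose just before it. camera_params takes no time and is no camera call; for the wrist camera it gives the pose at the moment of the call.
A pose or a line that the arm cannot do raises MotionError and nothing moves.
- sign_off(): hands the job in; it is judged then, once.
Trained networks look in the newest picture that a camera, given by its name, has taken for a name from the list of things; names that differ only in an ending like _2 or _b are one class to them, and where a whole thing is asked for, a point or a joint stands for the part that bears it (a point fixed in the world has none). Each returns a list of dicts, best first, with "confidence" (0 to 1); they miss things now and then, are a little off and sometimes report something else, mostly with a low value. They report only what shows in the picture. A call takes as long as a camera call.
- look_for(camera, name): "at" ([column, row] in pixels, amid what is visible of it).
- tip_of(camera, name): "at" ([column, row] in pixels: a listed point, or the origin of a listed thing).
Readings, each from a call of its own:
- read_time_s(): time.
- read_qpos(): joint angles.
- read_joint_vel(): joint speeds.
- read_effort(): joint torques, N m.
- read_eef_pos(): TCP position.
- read_tcp_rot(): TCP orientation.
- read_ft_force(): force on the tool from outside, world axes, zero at the start.
- read_ft_torque(): the same for the moment, N m.
- read_finger_gap(): finger opening in m.
- read_grasp_force(): force on a finger pad.
Only numpy, scipy, OpenCV 4.12 (cv2) and the standard library are available. Lean on these libraries where they do the work, as an engineer would, in place of code of your own. Each camera call takes 0.05 s, during which the arm holds its last target. There are 200 camera calls.

TASK

Put the specimens on ice for ten minutes: stand every specimen jar upright on the floor of the steel pan and use the scoop, never the fingers, to bring all the ice from the blue tub into the pan, then lay the scoop back in its white tray the right way up. Only when all the jars and ice are in, start the bell timer: wind it clockwise past its top mark (30), then turn it back down to 10 minutes. Leave the bottles and dishes around alone.

Things in the scene. Friction and masses are not known exactly. Their poses are not given: they have to be found in the camera images.
- ice_tub: fixed blue foam ice tub, an open rectangular trough 306 x 111 mm outside, 58 mm high, walls 8 mm, floor 6 mm thick (inside 290 x 95 mm, 52 mm deep; floor and walls slippery). Origin: centre of its underside on the bench; x along its length, away from the robot, z up. The ice starts in one layer in the part farther from the robot (x from -20 mm to the far end wall); the nearer part is empty
- pan: fixed open stainless steel pan, 188 mm (x) by 258 mm (y) outside, 50 mm high, walls 4 mm, floor 4 mm thick (inside 180 x 250 mm; slippery). Origin: centre of its underside; z up
- rest: fixed shallow white plastic tray for the scoop, 132 mm (x) by 112 mm (y) outside, rim 14 mm high, walls 4 mm, floor 4 mm (inside 124 x 104 mm). Origin: centre of its underside. The scoop's bowl stands in it, its handle reaching out over the rim on the tray's -x side
- scoop: loose flat-bottomed aluminium ice scoop, 190 mm long, 0.2 kg, centre of mass over the bowl. Origin: middle of the bowl's underside; x forward out of the open mouth, z up. Bowl floor 100 x 86 mm (x -50 to +50), 2.5 mm thick, thinning to a sharp lip over the last 22 mm. Walls 3 mm: back 42 mm high at x -50; sides 42 mm, sloping from x -10 to 14 mm high at x +42; 80 mm between them
- scoop_grip (a point): place to grip the scoop: on the centre line of its level black plastic handle, 85 mm behind and 90 mm above the scoop's origin. The handle is 18 mm wide and 22 mm tall and runs from 56 to 140 mm behind the origin; a 22 mm wide neck joins it to the bowl's back wall
- timer_axis (a point): point on the vertical axis of the fixed round wind-up bell timer (housing 104 mm wide, 26 mm high), 55 mm above the bench, halfway up its dial's bar grip. x points to the housing's 0 mark; its yaw varies. The bar stands across the axis: 60 mm long, 13 mm wide, from 32 to 67 mm above the bench; the half of it with the white line along its top is the pointer
- timer_dial (a joint): timer dial, rad: 0 with the pointer at the 0 mark, growing clockwise seen from above, so the pointer lies along timer_axis's x turned clockwise by it. 8 degrees (0.1396 rad) a minute: 10 min = 1.396, top mark 30 = 4.189, end stop 4.45. Strokes mark minutes (long: each 5); 1, 2, 3 dots stand at 10, 20, 30. Stiff (0.05 N m): stays where left, runs down too slowly to matter
- ice0: ice cube with bevelled edges, 25 mm, 15 g, slippery; origin at its centre. Five to eight cubes are there at a start (None = absent)
- ice1: ice cube with bevelled edges, 25 mm, 15 g, slippery; origin at its centre. Five to eight cubes are there at a start (None = absent)
- ice2: ice cube with bevelled edges, 25 mm, 15 g, slippery; origin at its centre. Five to eight cubes are there at a start (None = absent)
- ice3: ice cube with bevelled edges, 25 mm, 15 g, slippery; origin at its centre. Five to eight cubes are there at a start (None = absent)
- ice4: ice cube with bevelled edges, 25 mm, 15 g, slippery; origin at its centre. Five to eight cubes are there at a start (None = absent)
- ice5: ice cube with bevelled edges, 25 mm, 15 g, slippery; origin at its centre. Five to eight cubes are there at a start (None = absent)
- ice6: ice cube with bevelled edges, 25 mm, 15 g, slippery; origin at its centre. Five to eight cubes are there at a start (None = absent)
- ice7: ice cube with bevelled edges, 25 mm, 15 g, slippery; origin at its centre. Five to eight cubes are there at a start (None = absent)
- jar0: loose closed specimen jar, standing: clear body 56 mm wide, white screw lid 60 mm wide from 52 to 68 mm height, about 0.1 kg, bottom-heavy. Origin: centre of its underside; z up. Two or three jars are there at a start (None = absent)
- jar1: loose closed specimen jar, standing: clear body 56 mm wide, white screw lid 60 mm wide from 52 to 68 mm height, about 0.1 kg, bottom-heavy. Origin: centre of its underside; z up. Two or three jars are there at a start (None = absent)
- jar2: loose closed specimen jar, standing: clear body 56 mm wide, white screw lid 60 mm wide from 52 to 68 mm height, about 0.1 kg, bottom-heavy. Origin: centre of its underside; z up. Two or three jars are there at a start (None = absent)
- wash_bottle: white wash bottle with a spout, 64 mm wide, 190 mm high, loose, to be left alone; origin under its centre
- reagent: amber glass reagent jar with a black cap, 60 mm wide, 125 mm high, loose, to be left alone; origin under its centre
- dishes: stack of clear culture dishes, 88 mm wide, 38 mm high, loose, to be left alone; origin under its centre

How it is judged:
By the outcome, as a careful person would: the job done as asked, in the order asked, and still so for the second after the job is handed in, with the robot touching nothing.
Of ice0, ice1, ice2, ice3, ice4, ice5, ice6, ice7 only 5 to 8 are there at a start; the rules pass over those that are not, and their reading is None.
Of jar0, jar1, jar2 only 2 to 3 are there at a start; the rules pass over those that are not, and their reading is None.
At some moment in a run one of jar0, jar1, jar2 may be knocked a few centimetres aside while the robot is not near it.
It also fails if it takes over 208 s, if anything falls off the work surface, if the arm or the gripper's body presses on something with over 40 N, if the wrist force passes 120 N, or if a joint passes its speed limit or range.

## Working session

There is one attempt and no reset: what is moved stays moved. The work goes in short steps, each a Python script; the robot and the scene stay as the last script left them, time stands still between calls to the robot, and variables do not carry over. Pictures are saved under pics/ and viewed, at most 14 in all, crops included, and the job is handed in when it is done.

```bash
ls; mkdir -p pics; python3 - <<'E'
from bench import *
import cv2,numpy as np
for c in ("scene","side"):
    im=read_camera(c); cv2.imwrite(f"pics/{c}0.png",im[:,:,::-1])
    p=camera_params(c); M=np.array(p["camera_from_world"]); print(c,np.array(p["K"]).round(0).tolist(),(-M[:3,:3].T@M[:3,3]).round(3),M[2,:3].round(2))
    for n in ["ice_tub","pan","rest","scoop","scoop_grip","timer_axis","timer_dial","ice0","jar0","wash_bottle","reagent","dishes"]:
        t=tip_of(c,n); print(n,[(np.round(d["at"]).astype(int).tolist(),round(d["confidence"],2)) for d in t][:9])
print(read_time_s(),read_tcp_rot(),read_eef_pos())
E
```

```text
pics
scene [[394.0, 0.0, 313.0], [0.0, 394.0, 193.0], [0.0, 0.0, 1.0]] [ 1.19  -0.08   0.837] [-0.65  0.04 -0.76]
ice_tub [([453, 209], 0.66)]
pan [([330, 208], 0.8), ([465, 243], 0.48)]
rest [([247, 226], 0.6)]
scoop [([247, 223], 0.94)]
scoop_grip [([240, 177], 0.81)]
timer_axis [([177, 201], 0.84), ([468, 218], 0.18)]Traceback (most recent call last):
  File "<stdin>", line 7, in <module>
ValueError: it knows: dishes, ice, ice_tub, jar, pan, reagent, rest, scoop, scoop_grip, timer_axis, wash_bottle
```

```bash
cat > h.py <<'E'
from bench import *
import cv2,numpy as np
from scipy.spatial.transform import Rotation as R
def det(c,n,k=9): return [(np.round(d["at"],1).tolist(),round(d["confidence"],2)) for d in tip_of(c,n)][:k]
def ray(p,uv):
    M=np.array(p["camera_from_world"]);K=np.array(p["K"])
    d=M[:3,:3].T@np.linalg.inv(K)@np.array([*uv,1.]); return -M[:3,:3].T@M[:3,3],d/np.linalg.norm(d)
def onz(p,uv,z):
    o,d=ray(p,uv); return (o+d*(z-o[2])/d[2])
def tri(obs):
    A=np.zeros((3,3));b=np.zeros(3);rs=[ray(p,uv) for p,uv in obs]
    for o,d in rs:
        P=np.eye(3)-np.outer(d,d);A+=P;b+=P@o
    x=np.linalg.solve(A,b); return x,[float(np.linalg.norm((np.eye(3)-np.outer(d,d))@(x-o))) for o,d in rs]
def proj(p,X):
    M=np.array(p["camera_from_world"]);K=np.array(p["K"]);q=K@(M[:3,:3]@np.asarray(X)+M[:3,3]);return q[:2]/q[2]
def down(yaw): # tool z down, tool x axis at yaw in world
    c,s=np.cos(yaw),np.sin(yaw)
    return R.from_matrix(np.array([[c,s,0],[s,-c,0],[0,0,-1]])).as_quat()
def snap(c,f=None):
    p=camera_params(c);im=read_camera(c)
    if f: cv2.imwrite(f"pics/{f}.png",im[:,:,::-1])
    return p,im
E
python3 - <<'E'
from h import *
for c in ("scene","side"):
    p,im=snap(c,c+"0"); M=np.array(p["camera_from_world"]); print(c,(-M[:3,:3].T@M[:3,3]).round(3),M[2,:3].round(2))
    for n,z in [("ice_tub",0),("pan",0),("rest",0),("scoop",.004),("scoop_grip",.094),("timer_axis",.055),("ice",.0185),("jar",0),("wash_bottle",0),("reagent",0),("dishes",0)]:
        for uv,cf in det(c,n): print(n,uv,cf,onz(p,uv,z).round(3))
print(read_time_s(),read_tcp_rot(),read_eef_pos())
E
```

```text
scene [ 1.19  -0.08   0.837] [-0.65  0.04 -0.76]
ice_tub [456.5, 212.5] 0.88 [0.576 0.342 0.   ]
pan [327.2, 205.5] 0.63 [0.519 0.001 0.   ]
rest [250.9, 222.4] 0.65 [ 0.557 -0.206  0.   ]
scoop [248.3, 223.0] 0.68 [ 0.561 -0.213  0.004]
scoop [466.8, 203.5] 0.68 [0.552 0.377 0.004]
scoop_grip [240.0, 175.7] 0.76 [ 0.473 -0.224  0.094]
timer_axis [176.2, 199.0] 0.79 [ 0.504 -0.394  0.055]
timer_axis [280.8, 255.7] 0.32 [ 0.701 -0.127  0.055]
ice [468.8, 217.0] 0.67 [0.607 0.359 0.018]
ice [467.4, 203.3] 0.61 [0.562 0.371 0.019]
ice [461.8, 230.6] 0.48 [0.647 0.327 0.018]
ice [476.9, 226.2] 0.47 [0.637 0.369 0.018]
ice [463.2, 242.2] 0.46 [0.681 0.319 0.018]
ice [446.4, 219.4] 0.38 [0.609 0.299 0.018]
jar [394.1, 245.9] 0.85 [ 0.664  0.153 -0.   ]
jar [283.2, 253.6] 0.81 [ 0.661 -0.124  0.   ]
jar [249.0, 220.7] 0.73 [ 0.551 -0.212  0.   ]
wash_bottle [338.0, 289.2] 0.87 [ 0.769 -0.001 -0.   ]
wash_bottle [282.7, 257.7] 0.7 [ 0.673 -0.126  0.   ]
wash_bottle [248.0, 225.9] 0.5 [ 0.567 -0.214  0.   ]
reagent [168.0, 260.6] 0.98 [ 0.655 -0.408  0.   ]
dishes [368.8, 155.4] 0.67 [0.336 0
[... 454 characters left out ...]
337.5] 0.68 [0.562 0.359 0.018]
ice [225.5, 332.5] 0.65 [0.605 0.364 0.018]
ice [203.9, 299.8] 0.64 [0.692 0.312 0.018]
ice [210.1, 324.3] 0.62 [0.646 0.359 0.019]
ice [249.1, 333.4] 0.61 [0.558 0.348 0.018]
ice [219.0, 306.4] 0.57 [0.651 0.314 0.018]
ice [186.8, 319.4] 0.45 [0.699 0.367 0.018]
jar [250.5, 254.4] 0.78 [0.665 0.145 0.   ]
jar [295.5, 190.1] 0.56 [ 0.657 -0.125  0.   ]
jar [360.1, 158.5] 0.46 [ 0.521 -0.347  0.   ]
wash_bottle [241.3, 206.6] 0.69 [ 0.774 -0.003  0.   ]
wash_bottle [294.0, 186.8] 0.33 [ 0.667 -0.137  0.   ]
reagent [325.4, 140.5] 0.56 [ 0.664 -0.403  0.   ]
1.55 [ 1.24547668e-01  9.92213624e-01  6.47235851e-06 -4.32691746e-05] [0.16063765 0.62984868 0.25028351]
```

View pics/scene0.png

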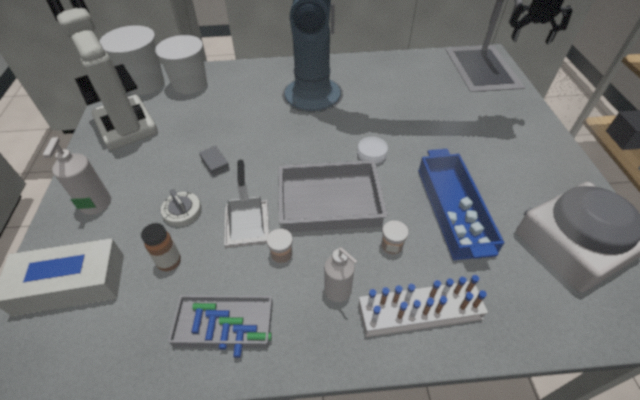

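View pics/side0.png

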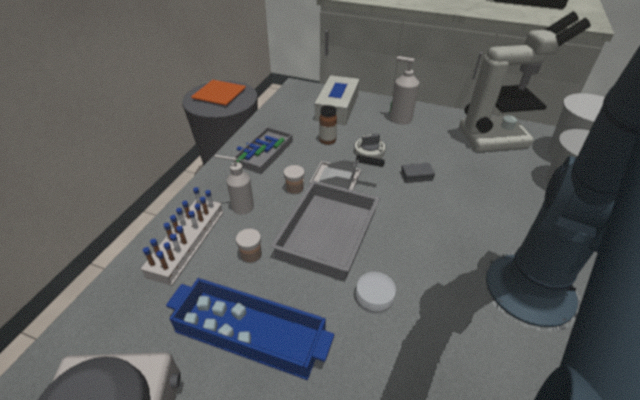

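The scene view shows the tub on the right (yawed slightly, seven cubes in its far half), with the pan in the middle. Jars stand near (395,237) and (280,246), the scoop in its tray at (247,220), and the timer at (180,207). The side view agrees with this and shows no third jar. Next I'll take close views with the wrist camera.

```bash
python3 - <<'E'
from h import *
import pickle
M=np.linalg.inv(np.array(camera_params("wrist")["camera_from_world"]))
T=np.eye(4);T[:3,:3]=R.from_quat(read_tcp_rot()).as_matrix();T[:3,3]=read_eef_pos()
C=np.linalg.inv(T)@M;print("cam in tool",C.round(3).tolist(),np.array(camera_params("wrist")["K"])[0,0])
def go(tgt,z,yaw=np.pi):  # camera centred over tgt
    q=down(yaw);Rm=R.from_quat(q).as_matrix();off=Rm@C[:3,3]
    d=Rm@C[:3,2]; h=z+off[2]-tgt[2]
    pos=np.array(tgt)+[0,0,0]; pos=np.array([tgt[0]-off[0]+d[0]/d[2]*h, tgt[1]-off[1]+d[1]/d[2]*h, z])
    move_ptp(pos,q)
i=0
for name,tgt,z,ns in [("tub",[.575,.34,.05],.33,["ice_tub","ice"]),("jarA",[.66,.15,.05],.3,["jar"]),("pan",[.515,0,.05],.3,["pan","jar"]),("jarB",[.66,-.125,.05],.3,["jar"]),("rest",[.52,-.21,.05],.3,["scoop","scoop_grip","rest"]),("timer",[.51,-.39,.05],.2,["timer_axis"])]:
    for yaw in (0,np.pi,np.pi/2,-np.pi/2):
        try: go(tgt,z,yaw);break
        except MotionError as e: pass
    else: print("no",name);continue
    p,im=snap("wrist","w_"+name)
    pickle.dump(p,open(f"pics/{name}.pkl","wb"))
    print(name,yaw,read_qpos().round(2) if hasattr(read_qpos(),'round') else read_qpos())
    for n in ns:
        for uv,cf in det("wrist",n): print("  ",n,uv,cf,onz(p,uv,{"ice":.0185,"scoop_grip":.094,"scoop":.004,"timer_axis":.055}.get(n,0)).round(4))
    
print(read_time_s())
ims=[cv2.imread(f"pics/w_{n}.png") for n in ("tub","timer","rest","pan")]
cv2.imwrite("pics/m1.png",cv2.resize(np.vstack([np.hstack(ims[:2]),np.hstack(ims[2:])]),(800,500),interpolation=cv2.INTER_AREA))
E
```

```text
cam in tool [[0.0, -0.945, -0.328, 0.085], [1.0, 0.0, -0.001, 0.001], [0.001, -0.328, 0.945, -0.125], [0.0, 0.0, 0.0, 1.0]] 334.56726919165357
tub 0 [-1.02  0.54  0.71  1.34 -0.35  1.38 -1.89]
   ice_tub [596.8, 37.1] 0.47 [ 0.7691 -0.0027  0.    ]
   ice [334.5, 138.3] 0.92 [0.6472 0.3184 0.0185]
   ice [300.9, 204.9] 0.77 [0.5553 0.363  0.0185]
   ice [335.8, 105.9] 0.66 [0.6877 0.3176 0.0185]
   ice [297.6, 138.1] 0.65 [0.6474 0.3662 0.0185]
   ice [294.8, 102.0] 0.65 [0.6923 0.369  0.0185]
   ice [343.2, 172.6] 0.63 [0.6015 0.3057 0.0185]
   ice [299.2, 167.5] 0.62 [0.6083 0.3646 0.0185]
jarA 0 [-0.74  0.57  0.72  1.37 -0.38  1.34 -1.58]
   jar [321.9, 179.9] 0.8 [0.6699 0.1466 0.    ]
   jar [531.1, 189.4] 0.73 [ 0.6578 -0.1314  0.    ]
pan 0 [-0.82  0.22  0.85  1.79 -0.18  1.21 -1.48]
   pan [314.1, 196.5] 0.84 [0.5039 0.0059 0.    ]
   pan [23.1, 155.2] 0.54 [0.5586 0.3802 0.    ]
   jar [196.3, 67.3] 0.91 [0.6646 0.1456 0.    ]
   jar [428.1, 72.2] 0.73 [ 0.6602 -0.1294  0.    ]
jarB 0 [-0.46  0.62  0.9   1.39 -0.49  1.36 -1.12]
   jar [320.9, 185.3] 0.96 [ 0.6625 -0.1296  0.    ]
   jar [112.9, 181.3] 0.86 [0.6678 0.1441 0.    ]
rest 0 [-0.51  0.39  1.02  1.69 -0.35  1.25 -0.99]
   scoop [323.3, 160.6] 0.76 [ 0.5579 -0.2167  0.004 ]
   scoop [484.8, 76.8] 0.71 [ 0.6589 -0.4068  0.004 ]
   scoop_grip [330.3, 252.6] 0.59 [ 0.4739 -0.2234  0.094 ]
timer 0 [-0.09  0.59  0.92  1.67 -0.51  1.14 -0.6 ]
   timer_axis [323.8, 211.6] 0.86 [ 0.5026 -0.3947  0.055 ]
8.3833
```

View pics/m1.png

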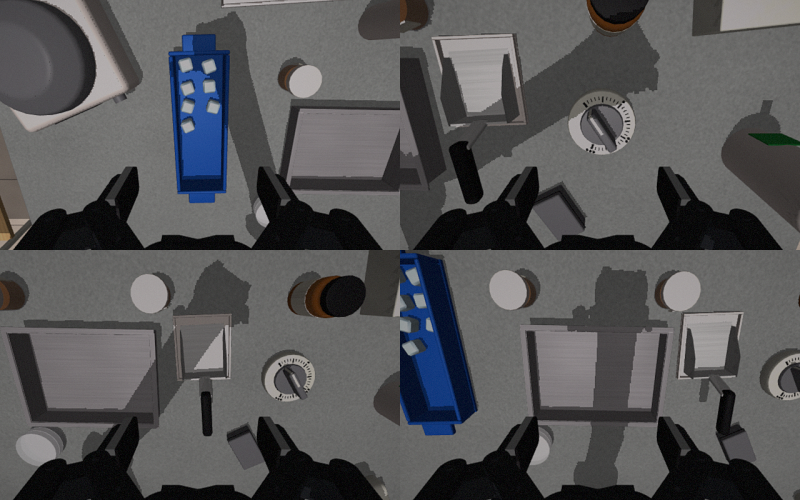

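The wrist views show seven cubes in the tub, two jars, the tray with the scoop, and the timer. I'll rectify the images to get tub, scoop and timer poses.

```bash
cat >> h.py <<'E'
def warp(p,im,c,z,w,s=2000,wy=None):
    """orthophoto of plane z around c: rows = -x, cols = -y (like looking down, x up); s px/m"""
    wy=wy or w; W,H=int(wy*s),int(w*s)
    src=np.float32([[0,0],[W,0],[W,H],[0,H]])
    wor=[(c[0]+w/2-v/s,c[1]+wy/2-u/s,z) for u,v in src]
    Hm=cv2.getPerspectiveTransform(np.float32([proj(p,X) for X in wor]),src)
    return cv2.warpPerspective(im,Hm,(W,H))
def px2w(uv,c,w,s=2000,wy=None):
    wy=wy or w; return np.array([c[0]+w/2-uv[1]/s,c[1]+wy/2-uv[0]/s])
def rect(mask,c,w,s=2000,wy=None):
    n,l,st,_=cv2.connectedComponentsWithStats(mask.astype(np.uint8)); k=1+np.argmax(st[1:,4])
    b=cv2.boxPoints(cv2.minAreaRect(np.argwhere(l==k)[:,::-1].astype(np.float32)))
    B=np.array([px2w(q,c,w,s,wy) for q in b]); e1=B[1]-B[0];e2=B[2]-B[1]
    L,S=(e1,e2) if np.linalg.norm(e1)>np.linalg.norm(e2) else (e2,e1)
    if L[0]<0:L=-L
    return B.mean(0),np.degrees(np.arctan2(L[1],L[0])),np.linalg.norm(L),np.linalg.norm(S)
E
python3 - <<'E'
from h import *
import pickle
L=lambda n:(pickle.load(open(f"pics/{n}.pkl","rb")),cv2.imread(f"pics/w_{n}.png"))
# tub
p,im=L("tub");c=(.58,.34);o=warp(p,im,c,.058,.46)
b,g,r=[o[...,i].astype(int) for i in range(3)]
m=((b>70)&(b>2*r)&(b>1.4*g)).astype(np.uint8)
m=cv2.morphologyEx(m,cv2.MORPH_CLOSE,np.ones((95,95)));
for k in (3,150): print("tub",k,rect(cv2.morphologyEx(m,cv2.MORPH_OPEN,np.ones((k,k))),c,.46))
cv2.imwrite("pics/o_tub.png",o)
# handle
p,im=L("rest");c=(.46,-.225);o2=warp(p,im,c,.105,.14,4000)
m=(o2.max(2)<45).astype(np.uint8);cv2.imwrite("pics/o_h.png",o2)
print("handle",rect(m,c,.14,4000))
# timer
p,im=L("timer");o3=warp(p,im,(.503,-.395),.067,.14,4000);cv2.imwrite("pics/o_t.png",o3)
# pan rim
p,im=L("pan");o4=warp(p,im,(.51,.003),.05,.28,2000,.28)
h=480
t=np.hstack([cv2.resize(x,(h//2*2//2 if 0 else 400,300 if 0 else 400)) for x in (o3,o4)]);
t2=np.hstack([cv2.resize(x,(400,200) if 0 else (200,200)) for x in (o,o2)])
t2=cv2.copyMakeBorder(t2,0,0,0,400,cv2.BORDER_CONSTANT)
cv2.imwrite("pics/m2.png",np.vstack([t,t2]))
# triangulate jars/grip
P={n:pickle.load(open(f"pics/{n}.pkl","rb")) for n in("jarA","pan","jarB","rest")};S=camera_params("scene");D=camera_params("side")
print(tri([(S,[394.1,245.9]),(D,[250.5,254.4]),(P["jarA"],[321.9,179.9]),(P["pan"],[196.3,67.3]),(P["jarB"],[112.9,181.3])]))
print(tri([(S,[283.2,253.6]),(D,[295.5,190.1]),(P["jarB"],[320.9,185.3]),(P["pan"],[428.1,72.2]),(P["jarA"],[531.1,189.4])]))
print(tri([(S,[240,175.7]),(D,[363.9,157.4]),(P["rest"],[330.3,252.6])]))
E
```

```text
tub 3 (array([0.56543416, 0.33650392], dtype=float32), np.float32(1.4074806), np.float32(0.3570802), np.float32(0.10996557))
tub 150 (array([0.56449926, 0.33603   ], dtype=float32), np.float32(1.3779857), np.float32(0.3075227), np.float32(0.109935515))
handle (array([ 0.4672413, -0.2231976], dtype=float32), np.float32(2.808483), np.float32(0.08775015), np.float32(0.017601473))
(array([ 6.66485770e-01,  1.47081972e-01, -1.10947945e-04]), [0.006222627548289744, 0.0024612794295953097, 0.00332818047361258, 0.0022870950190135076, 0.0026408345679606983])
(array([ 0.65970685, -0.12843133, -0.00122013]), [0.0039918654269112995, 0.0021616712488182147, 0.002649725422563425, 0.0013646855964039378, 0.0035571798262999874])
(array([ 0.47960812, -0.22259168,  0.10184952]), [0.0011193108774417147, 0.0005266257080032677, 0.0014726413303971888])
```

View pics/m2.png

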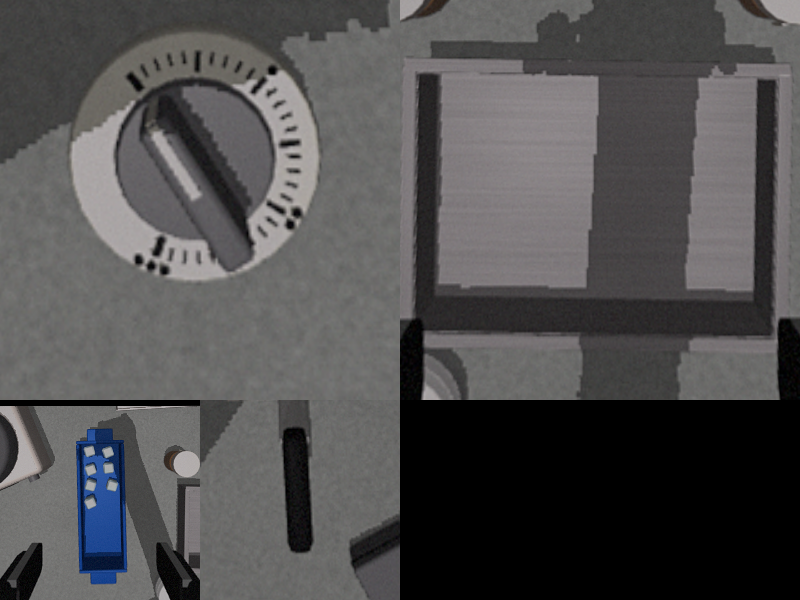

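```bash
cat >> h.py <<'E'
GR=np.array([-.085,0,.090])
def scoop_R(yaw,nose): # nose>0: nose down (deg)
    return R.from_euler('ZY',[yaw,nose],degrees=True)
def tool_pose(o,yaw,nose,g=0,flip=0,grip=GR):
    """tool pose that puts scoop origin at o; g: tool tilt rel. to scoop about its y"""
    S=scoop_R(yaw,nose); D=R.from_matrix([[1,0,0],[0,-1,0],[0,0,-1]])
    T=S*R.from_euler('Y',g,degrees=True)*D
    if flip: T=T*R.from_euler('Z',180,degrees=True)
    return np.asarray(o)+S.apply(grip),T.as_quat()
def lip2o(lip,yaw,nose): return np.asarray(lip)-scoop_R(yaw,nose).apply([.05,0,0])
E
python3 - <<'E'
from h import *
tub=np.array([.5645,.336]);ty=1.38
u=np.array([np.cos(np.radians(ty)),np.sin(np.radians(ty))])
def ok(o,y,n,g,f): 
    q=inverse_kinematics(*tool_pose(o,y,n,g,f)); return None if q is None else np.round(q,2)
near=lambda x,z:[*(tub+u*x),z]
for f in (0,1):
  for g in (-45,-30,-15,0,15,30,45):
    r=dict(rest=ok([.562,-.2165,.004],2.8,0,g,f),restup=ok([.562,-.2165,.15],2.8,0,g,f),near=ok(near(-.08,.008),ty,0,g,f),nearup=ok(near(-.08,.15),ty,0,g,f),far=ok(near(.093,.007),ty,0,g,f),farN=ok(near(.088,.03),ty,-25,g,f),farNup=ok(near(.06,.16),ty,-25,g,f))
    bad=[k for k in r if r[k] is None]
    pours={}
    for h in range(-180,180,30):
        best=None
        for n in (30,40,50,60,70):
            if ok(lip2o([.52,0.004,.075],h,n),h,n,g,f) is not None: best=n
        pours[h]=best
    print(f,g,"bad",bad,pours)
    if not bad: print({k:v.tolist() for k,v in r.items() if k in("rest","far","farN")})
E
```

```text
0 -45 bad [] {-180: 70, -150: 70, -120: 70, -90: 70, -60: 70, -30: 70, 0: 70, 30: 70, 60: 70, 90: 70, 120: 70, 150: 70}
{'rest': [1.58, 0.52, -1.03, 2.39, 3.78, 0.16, 1.71], 'far': [-1.44, 0.57, 0.71, 2.15, 1.58, 0.22, 2.31], 'farN': [-1.47, 0.79, 0.48, 2.27, 2.04, 0.86, 1.54]}
0 -30 bad ['nearup'] {-180: 70, -150: 70, -120: 70, -90: 70, -60: 70, -30: 70, 0: 70, 30: 70, 60: 70, 90: 70, 120: 70, 150: 70}
0 -15 bad [] {-180: 60, -150: 70, -120: 70, -90: 70, -60: 70, -30: 70, 0: 60, 30: 70, 60: 70, 90: 70, 120: 70, 150: 70}
{'rest': [-0.3, 0.35, 0.81, 2.21, -0.74, 0.58, -0.46], 'far': [-1.33, 0.64, 0.86, 1.88, -0.56, 0.65, -1.76], 'farN': [-1.69, 0.73, 0.99, 2.19, -0.79, 0.06, -1.75]}
0 0 bad [] {-180: 50, -150: 60, -120: 70, -90: 70, -60: 70, -30: 60, 0: 50, 30: 60, 60: 70, 90: 70, 120: 70, 150: 60}
{'rest': [-0.39, 0.51, 0.9, 2.05, -0.54, 0.84, -0.7], 'far': [-1.17, 0.72, 0.81, 1.7, -0.6, 0.99, -1.69], 'farN': [-1.52, 0.64, 0.92, 2.06, -0.58, 0.37, -1.82]}
0 15 bad [] {-180: 40, -150: 50, -120: 70, -90: 70, -60: 70, -30: 50, 0: 40, 30: 50, 60: 70, 90: 70, 120: 70, 150: 50}
{'rest': [-
[... 1969 characters left out ...]
, -1.04, 1.81, 0.7, 1.29, 1.39], 'far': [-0.13, 0.78, -0.61, 1.45, 0.28, 1.24, 0.84], 'farN': [-0.53, 0.49, -0.17, 1.86, 0.31, 0.67, 0.69]}
1 30 bad [] {-180: 30, -150: 40, -120: 70, -90: 70, -60: 70, -30: 40, 0: 30, 30: 30, 60: 70, 90: 70, 120: 70, 150: 40}
{'rest': [0.98, 0.92, -1.04, 1.64, 0.74, 1.62, 1.34], 'far': [-0.14, 0.93, -0.61, 1.25, 0.18, 1.51, 0.9], 'farN': [-0.3, 0.62, -0.39, 1.68, 0.21, 0.96, 0.83]}
1 45 bad [] {-180: None, -150: 70, -120: 70, -90: 70, -60: 70, -30: 30, 0: None, 30: 30, 60: 70, 90: 70, 120: 70, 150: 70}
{'rest': [0.89, 1.08, -1.04, 1.49, 0.77, 1.91, 1.29], 'far': [-0.16, 1.09, -0.61, 1.05, 0.1, 1.78, 0.92], 'farN': [-0.13, 0.81, -0.61, 1.49, 0.24, 1.26, 0.84]}
```

```bash
cat > jars.py <<'E'
from h import *
q=down(0)
def find(est):
    p,_=snap("wrist"); D=[(onz(p,uv,0),cf) for uv,cf in det("wrist","jar")]
    D=[(X,c) for X,c in D if np.hypot(*(X[:2]-est))<.09 and c>.4]
    print("seen",[(X.round(3).tolist(),c) for X,c in D]); return min(D,key=lambda a:np.hypot(*(a[0][:2]-est)))[0][:2] if D else None
for est,dst in [((.6597,-.1287),(.560,-.066)),((.6665,.147),(.460,-.066))]:
    est=np.array(est)
    move_gripper(.085,40)
    move_ptp([*est,.20],q)
    s=find(est)
    if s is None: print("not seen");break
    if np.hypot(*(s-est))>.015:
        movel([*s,.2],q); s=find(s); t=s
    else: t=.5*(s+est)
    print("target",t)
    movel([*t,.11],q,.2); movel([*t,.062],q,.1)
    move_gripper(0,40); print("gap",read_finger_gap(),read_grasp_force(),read_eef_pos())
    movel([*t,.15],q,.2); move_ptp([*dst,.15],q)
    movel([*dst,.075],q,.15); movel([*dst,.0675],q,.04)
    print("force",np.round(read_ft_force(),2),read_eef_pos(),read_finger_gap())
    move_gripper(.076); movel([*dst,.16],q,.2)
    print(read_time_s())
move_ptp([.43,.004,.33],q)
p,im=snap("wrist","jars_in")
for uv,cf in det("wrist","jar"): print(uv,cf,onz(p,uv,.004).round(3))
E
python3 jars.py
```

```text
seen [([0.662, -0.13, 0.0], 0.61)]
target [ 0.66078405 -0.12958842]
gap 0.059217550722181586 43.23213458061218 [ 0.6617676  -0.12999967  0.0631473 ]
force [-0.12  0.69 -0.71] [ 0.560129   -0.06587946  0.06772132] 0.05844980387461478
14.4833
seen [([0.662, 0.144, 0.0], 0.82)]
target [0.66423677 0.14544954]
gap 0.0584610970809962 43.33106338977814 [0.66514134 0.14568748 0.06304217]
force [-0.39 -0.29 -1.56] [ 0.46010668 -0.0658597   0.06767077] 0.05860823984031766
21.0333
[375.3, 42.0] 0.71 [ 0.561 -0.068  0.004]
[369.0, 125.9] 0.64 [ 0.46  -0.066  0.004]
```

View pics/jars_in.png

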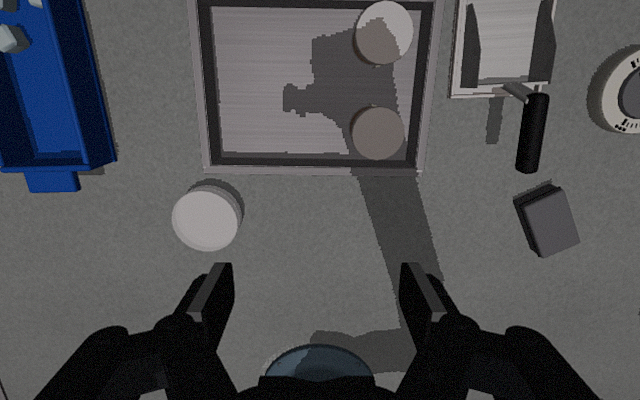

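Both jars stand in the pan at (375,32) and (378,132). Next is the scoop: I'll look closely at the handle from two hover positions, then grasp it.

```bash
cat > grab.py <<'E'
from h import *
yaw=2.8;obs=[];ob2=[]
move_gripper(.075,100)
for dx in (-.05,.03):
    q=down(np.radians(yaw)); move_ptp([.476+dx,-.2226,.22],q)
    p,im=snap("wrist",f"hd{dx}"); d=det("wrist","scoop_grip",2); print(d); 
    if d and d[0][1]>.4: obs.append((p,d[0][0]))
    d=det("wrist","scoop",1); print(d)
    if d and d[0][1]>.4: ob2.append((p,d[0][0]))
    c=(.46,-.225)
    m=(warp(p,im,c,.105,.14,4000).max(2)<45); print("handle",rect(m,c,.14,4000))
for o,z in ((obs,.094),(ob2,.004)): print([onz(p,u,z).round(4) for p,u in o], tri(o) if len(o)>1 else "")
E
python3 grab.py
```

```text
[([318.6, 135.9], 0.91), ([529.2, 104.1], 0.24)]
[([321.0, 27.4], 0.82)]
handle (array([ 0.4638464 , -0.22318734], dtype=float32), np.float32(3.2704878), np.float32(0.0825368), np.float32(0.01795643))
[([321.1, 235.3], 0.62)]
[([317.4, 119.3], 0.69)]
handle (array([ 0.4665422 , -0.22321811], dtype=float32), np.float32(3.366457), np.float32(0.08652687), np.float32(0.017763421))
[array([ 0.4747, -0.2207,  0.094 ]), array([ 0.4748, -0.2263,  0.094 ])] (array([ 0.47507795, -0.22344352,  0.09507793]), [0.0027781347252556036, 0.00277813472525568])
[array([ 0.5602, -0.2191,  0.004 ]), array([ 0.5591, -0.2191,  0.004 ])] (array([ 0.55954715, -0.2190646 ,  0.00825949]), [3.356275962691636e-05, 3.356275962684514e-05])
```

```bash
cat > grab2.py <<'E'
from h import *
yaw=np.radians(3.1);q=down(yaw);t=[.476,-.2228]
move_ptp([*t,.16],q); movel([*t,.096],q,.1)
move_gripper(0,110); z=read_eef_pos()[2]; print("gap",read_finger_gap(),read_grasp_force(),read_eef_pos(),read_ft_force())
movel([*t,.11],q,.03); print(read_ft_force(),read_ft_torque(),read_finger_gap())
movel([*t,.25],q,.15)
print(read_ft_force(),read_finger_gap(),z)
s,_=snap("scene","lift_s");print(det("scene","scoop"),det("scene","scoop_grip"))
for n in("scene","side"):
    p,im=snap(n,"lift_"+n); e=read_eef_pos();c=proj(p,e).astype(int);x,y=max(c[0]-70,0),max(c[1]-60,0)
    cv2.imwrite(f"pics/c_{n}.png",cv2.resize(im[y:y+140,x:x+140,::-1],(400,400)))
cv2.imwrite("pics/lift.png",np.hstack([cv2.imread("pics/c_scene.png"),cv2.imread("pics/c_side.png")]))
print(read_time_s())
E
python3 grab2.py
```

```text
gap 0.016240927451921926 107.31608033180237 [ 0.4762292  -0.22292831  0.09656344] [-1.02199148  1.89645789  3.77281635]
[-0.02791469 -0.38441555 -1.57490584] [ 0.0291294   0.07216343 -0.01938938] 0.016274927317896964
[-0.15351544 -0.02544758 -2.52701366] 0.016393044523419484 0.09656343614056308
[([239.3, 184.2], 0.73), ([169.4, 256.8], 0.35)] [([227.0, 128.8], 0.63), ([459.1, 233.7], 0.62)]
27.5167
```

View pics/lift.png

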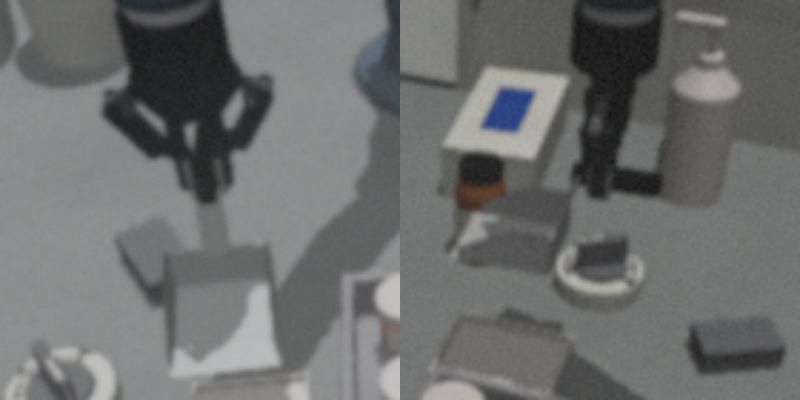

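```bash
cat >> h.py <<'E'
GR[2]=.0925
tub=np.array([.5645,.336]);ty=1.38
def T(x,y,z): # tub frame -> world
    c,s=np.cos(np.radians(ty)),np.sin(np.radians(ty)); return np.array([tub[0]+c*x-s*y,tub[1]+s*x+c*y,z])
def sc(o,yaw=None,nose=0): return tool_pose(o,ty if yaw is None else yaw,nose)
E
python3 - <<'E'
from h import *
move_ptp(*sc(T(-.085,0,.13)))
p,im=snap("scene","over_tub"); w,iw=snap("wrist","over_tub_w")
f0=np.array(read_ft_force()); print(f0,read_time_s())
movel(*sc(T(-.085,0,.075)),speed=.15)
ok=True
for z in np.arange(.065,.0045,-.003):
    movel(*sc(T(-.085,0,z)),speed=.06); f=np.array(read_ft_force())-f0
    if np.linalg.norm(f)>3: print("contact",z,f,read_ft_torque()); break
print(z,f,read_eef_pos(),read_time_s())
p,im2=snap("scene","in_tub");d,im3=snap("side","in_tub_s")
c=proj(p,T(0,0,.03)).astype(int);a=im2[c[1]-70:c[1]+70,c[0]-70:c[0]+70,::-1]
c=proj(d,T(0,0,.03)).astype(int);b=im3[max(c[1]-70,0):,c[0]-100:c[0]+100,::-1]
cv2.imwrite("pics/m3.png",np.hstack([cv2.resize(a,(380,380)),cv2.resize(b,(420,380))]))
E
```

```text
[-0.14965292 -0.61573975 -2.54672062] 29.6417
contact 0.004999999999999949 [0.79643085 0.40195583 6.00509476] [-0.08014773 -0.0978022   0.00292744]
0.004999999999999949 [0.79643085 0.40195583 6.00509476] [0.39569047 0.33281309 0.09848425] 35.475
```

View pics/m3.png

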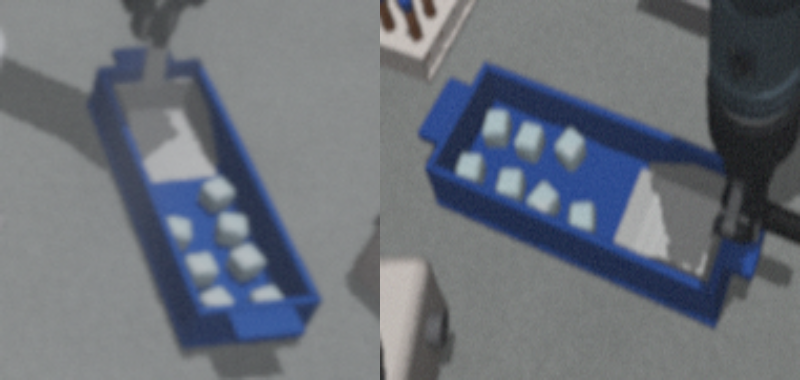

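The scoop sits flat in the near, empty part of the tub, with its lip about 15 mm short of the nearest cube. I'll push forward, watching the force.

```bash
python3 - <<'E'
from h import *
f0=np.array([-.15,-.6,-2.55]); z=.0055
log=[]
for x in np.arange(-.075,.0965,.01).tolist()+[.0935,.096]:
    if log and x<log[-1][0]: continue
    movel(*sc(T(x,0,z)),speed=.05); f=np.array(read_ft_force())-f0; log.append((round(x,4),f.round(1).tolist()))
    if f[0]<-12 or abs(f[1])>12 or f[2]>15: print("stop");break
print(*log,sep="\n"); print(read_eef_pos(),sc(T(x,0,z))[0],read_time_s())
p,im2=snap("scene");d,im3=snap("side")
c=proj(p,T(0.06,0,.03)).astype(int);a=im2[c[1]-60:c[1]+60,c[0]-60:c[0]+60,::-1]
c=proj(d,T(0.05,0,.03)).astype(int);b=im3[max(c[1]-70,0):c[1]+70,c[0]-70:c[0]+70,::-1]
cv2.imwrite("pics/m4.png",np.hstack([cv2.resize(a,(400,400)),cv2.resize(b,(400,400))]))
E
```

```text
(-0.075, [0.7, 1.1, 6.1])
(-0.065, [1.3, -0.2, 7.2])
(-0.055, [0.7, 0.9, 6.5])
(-0.045, [1.1, 0.6, 8.3])
(-0.035, [1.9, 1.9, 8.1])
(-0.025, [1.1, 0.5, 8.5])
(-0.015, [0.5, 0.5, 8.1])
(-0.005, [1.5, 1.1, 7.1])
(0.005, [0.8, 1.0, 8.2])
(0.015, [0.4, 0.8, 7.5])
(0.025, [0.3, 1.3, 7.9])
(0.035, [1.3, 0.4, 7.9])
(0.045, [0.8, 1.7, 8.3])
(0.055, [0.6, 1.8, 7.0])
(0.065, [0.5, 0.3, 8.8])
(0.075, [-0.0, 1.7, 7.8])
(0.085, [0.6, 0.3, 8.2])
(0.095, [-4.0, 0.2, 12.0])
(0.096, [-6.6, -0.0, 14.6])
[0.57213723 0.33717465 0.09863154] [0.57549681 0.33626492 0.098     ] 42.125
```

View pics/m4.png

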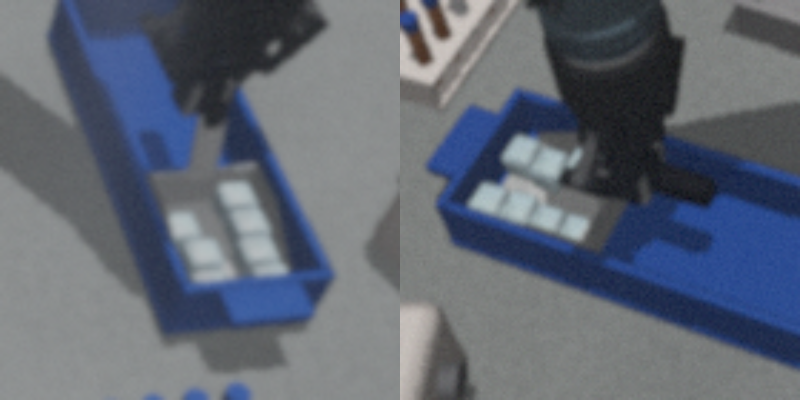

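All seven cubes are on the scoop. Next I'll tilt it back, lift out, and check nothing stayed behind.

```bash
python3 - <<'E'
from h import *
def lp(x,zb,t): 
    l=T(x,0,zb+.1*np.sin(np.radians(t))); return sc(lip2o(l,ty,-t),ty,-t)
for t in (4,8,12,16): movel(*lp(.1415,.007+t*.0004,t),speed=.04)
print(read_ft_force())
movel(*lp(.139,.04,18),speed=.06); movel(*lp(.13,.15,18),speed=.12)
print(read_ft_force(),read_time_s())
p,im2=snap("scene");d,im3=snap("side")
print(len(det("side","ice",12)),[ (onz(d,uv,.0185).round(3).tolist(),c) for uv,c in det("side","ice",12)])
c=proj(p,T(0.06,0,.08)).astype(int);a=im2[c[1]-80:c[1]+80,c[0]-80:c[0]+80,::-1]
c=proj(d,T(0.05,0,.08)).astype(int);b=im3[max(c[1]-80,0):c[1]+80,c[0]-80:c[0]+80,::-1]
cv2.imwrite("pics/m5.png",np.hstack([cv2.resize(a,(400,400)),cv2.resize(b,(400,400))]))
E
```

```text
[ 0.64616659 -0.91530902 -2.86510828]
[ 0.85828178  0.31961817 -2.89885242] 45.1083
8 [([0.793, 0.269, 0.018], 0.78), ([0.747, 0.218, 0.019], 0.76), ([0.708, 0.227, 0.018], 0.75), ([0.747, 0.284, 0.018], 0.71), ([0.677, 0.287, 0.018], 0.62), ([0.708, 0.285, 0.018], 0.58), ([0.681, 0.218, 0.019], 0.45), ([0.498, 0.035, 0.019], 0.33)]
```

View pics/m5.png

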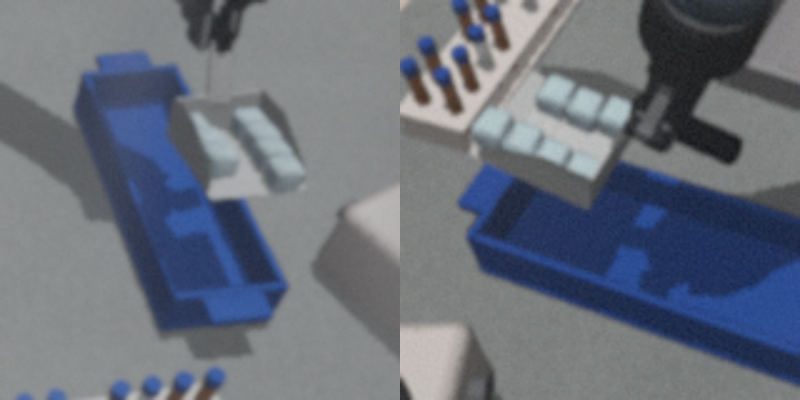

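Tub empty, all seven cubes held. Carry over to the pan and pour.

```bash
python3 - <<'E'
from h import *
o0=lip2o(T(.13,0,.15+.1*np.sin(np.radians(18))),ty,-18)
lipP=np.array([.51,.06,.10]);o1=lip2o(lipP+[0,0,.06],-90,-18)
movel(*sc(o0+[-.06,0,.05],ty,-18),speed=.1); o0=o0+[-.06,0,.05]
for s in (.25,.5,.75,1):
    movel(*sc(o0+(o1-o0)*s,ty+(-90-ty)*s,-18),speed=.12)
print(read_time_s(),read_ft_force())
for n,z in [(-18,.11),(-5,.095),(10,.085),(20,.065),(30,.05),(38,.042),(46,.04),(54,.04),(60,.042)]:
    movel(*sc(lip2o([.51,.06,z],-90,n),-90,n),speed=.06 if n>-10 else .1)
pause(.5)
for y in (.063,.058,.063): movel(*sc(lip2o([.51,y,.045],-90,60),-90,60),speed=.1)
print(read_time_s(),read_ft_force())
p,im2=snap("scene");d,im3=snap("side")
c=proj(p,[.51,0,.05]).astype(int);a=im2[c[1]-80:c[1]+80,c[0]-80:c[0]+80,::-1]
c=proj(d,[.51,0,.05]).astype(int);b=im3[max(c[1]-80,0):c[1]+80,c[0]-80:c[0]+80,::-1]
cv2.imwrite("pics/m6.png",np.hstack([cv2.resize(a,(400,400)),cv2.resize(b,(400,400))]))
E
```

```text
Traceback (most recent call last):
bench.MotionError: the arm cannot follow that straight line within its joint ranges
```

```bash
python3 - <<'E'
from h import *
print(np.round(read_qpos(),2),read_eef_pos(),read_time_s())
o0=lip2o(T(.07,0,.2+.1*np.sin(np.radians(18))),ty,-18); print(sc(o0,ty,-18)[0])
o1=lip2o([.51,.06,.16],-90,-18)
for dz in (0,.05,.1):
  for tl in (-18,-12,-8):
    print(dz,tl)
    for s in (0,.25,.5,.75,1):
      q=inverse_kinematics(*sc(o0+(o1-o0)*s+[0,0,dz],ty+(-90-ty)*s,tl)); print(s,None if q is None else np.round(q,2))
E
```

```text
[-1.19  0.1   0.42  1.94  0.22  0.89 -2.44] [0.47772073 0.33493603 0.27688044] 46.2417
[0.47754853 0.33390532 0.27715713]
0 -18
0 [-1.19  0.1   0.42  1.94  0.22  0.89 -2.44]
0.25 [-1.47  0.15  0.7   1.95  0.23  0.96 -2.85]
0.5 [-1.87  0.58  1.39  1.92 -0.31  1.04 -2.73]
0.75 [ 0.22  0.6  -1.24  1.79  0.83  1.44  2.28]
1 [ 0.29  0.7  -1.24  1.74  0.83  1.52  1.98]
0 -12
0 [-1.14  0.14  0.43  1.85  0.09  1.   -2.3 ]
0.25 [-1.18  0.16  0.46  1.88  0.14  1.03 -2.74]
0.5 [-1.71  0.36  1.17  1.89 -0.15  1.06 -2.85]
0.75 [ 0.3   0.54 -1.24  1.79  0.71  1.35  2.39]
1 [ 0.38  0.62 -1.24  1.77  0.73  1.4   2.07]
0 -8
0 [-1.11  0.18  0.45  1.79  0.01  1.08 -2.22]
0.25 [-1.14  0.18  0.47  1.84  0.05  1.08 -2.65]
0.5 [-1.66  0.36  1.17  1.87 -0.22  1.1  -2.77]
0.75 [ 0.35  0.51 -1.24  1.79  0.63  1.3   2.47]
1 [ 0.44  0.57 -1.24  1.79  0.66  1.33  2.15]
0.05 -18
0 [-1.19  0.05  0.42  1.88  0.23  1.   -2.43]
0.25 [-1.48  0.09  0.7   1.89  0.26  1.07 -2.85]
0.5 [-1.92  0.46  1.4   1.87 -0.16  1.12 -2.83]
0.75 [ 0.23  0.52 -1.24  1.74  0.75  1.48  2.36]
1 [ 0.3   0.61 -1.24  1.7   0.75  1.56  2.05]

[... 529 characters left out ...]
0.24  1.1  -2.42]
0.25 [-1.49  0.05  0.69  1.82  0.28  1.18 -2.84]
0.5 [ 0.23  0.34 -1.24  1.72  0.64  1.42  2.8 ]
0.75 [ 0.24  0.45 -1.24  1.68  0.68  1.53  2.43]
1 [ 0.31  0.54 -1.24  1.64  0.69  1.61  2.11]
0.1 -12
0 [-1.15  0.07  0.43  1.72  0.11  1.2  -2.3 ]
0.25 [-1.2   0.08  0.46  1.75  0.16  1.24 -2.73]
0.5 [-1.89  0.34  1.41  1.77 -0.14  1.26 -2.8 ]
0.75 [ 0.32  0.4  -1.24  1.67  0.56  1.46  2.53]
1 [ 0.4   0.47 -1.24  1.66  0.58  1.51  2.21]
0.1 -8
0 [-1.12  0.11  0.45  1.65  0.04  1.28 -2.23]
0.25 [-1.16  0.1   0.47  1.7   0.08  1.28 -2.65]
0.5 [-1.84  0.34  1.41  1.74 -0.21  1.3  -2.73]
0.75 [ 0.38  0.37 -1.24  1.67  0.48  1.43  2.6 ]
1 [ 0.46  0.42 -1.24  1.68  0.5   1.45  2.28]
```

```bash
python3 - <<'E'
from h import *
o0=lip2o(T(.07,0,.2+.1*np.sin(np.radians(18))),ty,-18)
for H in (60,90):
    lip=np.array([.51,.03,.17]);o1=lip2o(lip,H,-18); print(H)
    for s in (.25,.5,.75,1):
      q=inverse_kinematics(*sc(o0+(o1-o0)*s,ty+(H-ty)*s,-18)); print(s,None if q is None else np.round(q,2))
    for n,z in [(0,.09),(20,.06),(40,.045),(60,.045)]:
      q=inverse_kinematics(*sc(lip2o([.51,.03,z],H,n),H,n)); print(n,None if q is None else np.round(q,2))
E
```

```text
60
0.25 [-1.09 -0.11  0.48  2.15  0.21  0.8  -2.02]
0.5 [-1.03 -0.27  0.68  2.27  0.15  0.78 -1.47]
0.75 [-1.03 -0.35  0.98  2.28  0.11  0.83 -0.89]
1 [ 1.18  0.07 -0.83  2.12 -0.32  0.95  0.01]
0 [-0.86  0.11  1.03  2.16 -0.12  0.93 -0.29]
20 [-0.76  0.26  0.69  2.01  0.14  1.13 -0.67]
40 [-0.81  0.49  0.59  1.82  0.24  1.4  -0.83]
60 [-0.83  0.75  0.54  1.6   0.31  1.69 -0.88]
90
0.25 [-1.05 -0.11  0.52  2.15  0.13  0.78 -1.77]
0.5 [-1.04 -0.18  0.86  2.2  -0.07  0.8  -0.91]
0.75 [ 1.14  0.19 -1.03  2.02 -0.17  0.95 -0.17]
1 [ 1.31  0.57 -1.24  1.83  0.25  1.15  0.01]
0 [-0.7   0.32  0.96  2.   -0.31  0.97  0.41]
20 [-0.74  0.24  0.66  2.02  0.24  0.97 -0.24]
40 [-0.87  0.35  0.52  1.98  0.52  1.17 -0.63]
60 [-0.98  0.56  0.46  1.88  0.63  1.41 -0.84]
```

```bash
cat > pour.py <<'E'
from h import *
H=90;lip=np.array([.51,.03,.17])
def mv(o,yaw,n,v):
    P=sc(o,yaw,n)
    try: movel(*P,speed=v); return
    except MotionError as e:
        q=inverse_kinematics(*P); dq=None if q is None else np.abs(np.array(q)-read_qpos()).max()
        print("ptp",np.round(o,3),yaw,n,dq)
        if dq is None or dq>.7: raise
        move_j(q)
o0=lip2o(T(.07,0,.2+.1*np.sin(np.radians(18))),ty,-18);o1=lip2o(lip,H,-12)
for s in (.125,.25,.375,.5,.625,.75,.875,1):
    mv(o0+(o1-o0)*s+[.06*np.sin(np.pi*s),0,0],ty+(H-ty)*s,-18+6*s,.12)
print(read_time_s(),read_ft_force(),np.round(read_qpos(),2))
for n,z in [(-10,.13),(-2,.10),(5,.085),(10,.08),(15,.07),(20,.06),(25,.054),(30,.048),(36,.044),(44,.042),(52,.042),(60,.044)]:
    mv(lip2o([.51,.03,z],H,n),H,n,.05 if n>-5 else .1)
pause(.4)
print(read_time_s(),read_ft_force())
p,im2=snap("scene");d,im3=snap("side")
c=proj(p,[.51,0,.05]).astype(int);a=im2[c[1]-80:c[1]+80,c[0]-80:c[0]+80,::-1]
c=proj(d,[.51,0,.05]).astype(int);b=im3[max(c[1]-80,0):c[1]+80,c[0]-80:c[0]+80,::-1]
cv2.imwrite("pics/m6.png",np.hstack([cv2.resize(a,(400,400)),cv2.resize(b,(400,400))]))
E
python3 pour.py
```

```text
51.3417 [-0.75367652  0.93147208 -2.57019495] [-0.39  0.25  0.76  1.91 -0.41  1.16  0.54]
57.25 [-0.44731092  0.30246959 -1.94915822]
```

```bash
ls pics/m6.png; python3 -c "
from h import *
print(np.round(read_qpos(),2),read_eef_pos(),read_time_s())"
```

```text
pics/m6.png
[-1.27  0.7   0.85  1.89  0.43  1.29 -0.65] [0.50999745 0.04248966 0.20724431] 57.35
```

View pics/m6.png

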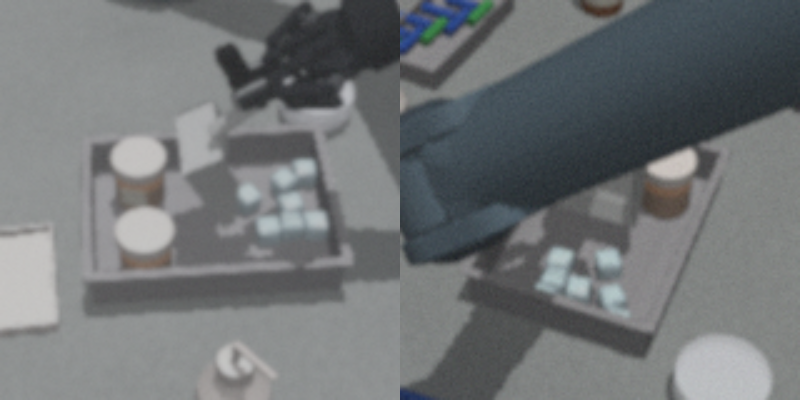

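All seven cubes and both jars are in the pan, and the scoop is empty. Now I'll return the scoop.

```bash
cat > ret.py <<'E'
from h import *
def mv(o,yaw,n,v):
    P=sc(o,yaw,n)
    try: movel(*P,speed=v); return
    except MotionError as e:
        q=inverse_kinematics(*P); dq=None if q is None else np.abs(np.array(q)-read_qpos()).max()
        print("ptp",np.round(o,3),yaw,n,dq)
        if dq is None or dq>1.2: raise
        move_j(q)
for n,z in [(60,.10),(30,.14),(0,.17)]: mv(lip2o([.51,.03,z],90,n),90,n,.15)
o0=lip2o([.51,.03,.17],90,0); g=np.array([.476,-.2228,.2]); q0=3.1
o1=g-scoop_R(q0,0).apply(GR)
for s in (.2,.4,.6,.8,1): mv(o0+(o1-o0)*s+[.04*np.sin(np.pi*s),0,.05*np.sin(np.pi*s)],90+(q0-90)*s,0,.2)
q=down(np.radians(q0)); print(read_eef_pos(),read_time_s())
f0=np.array(read_ft_force()); movel([*g[:2],.115],q,.12)
for z in np.arange(.110,.0945,-.002):
    movel([*g[:2],z],q,.04); f=np.array(read_ft_force())-f0
    if f[2]>2: break
print(z,f,read_eef_pos())
p,im=snap("scene");d,im3=snap("side")
c=proj(p,[.53,-.22,.05]).astype(int);a=im[c[1]-60:c[1]+60,c[0]-60:c[0]+60,::-1]
c=proj(d,[.53,-.22,.05]).astype(int);b=im3[max(c[1]-60,0):c[1]+60,c[0]-60:c[0]+60,::-1]
cv2.imwrite("pics/m7.png",np.hstack([cv2.resize(a,(400,400)),cv2.resize(b,(400,400))]))
print(read_time_s())
E
python3 ret.py
```

```text
[ 0.47723874 -0.22234282  0.2006986 ] 61.6417
0.104 [-1.28825875  1.18716169  3.56772716] [ 0.47666739 -0.22316222  0.104531  ]
63.625
```

View pics/m7.png

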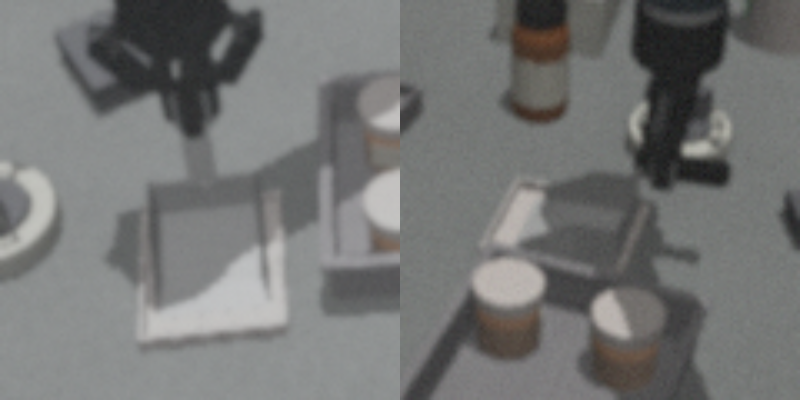

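```bash
python3 - <<'E'
from h import *
q=down(np.radians(3.1));g=[.476,-.2228]
for z in np.arange(.103,.0955,-.001):
    movel([*g,z],q,.02); f=np.array(read_ft_force()); print(round(z,4),f.round(1),np.round(read_ft_torque(),2))
    if f[2]>10: break
print(read_eef_pos())
E
```

```text
0.103 [-0.8  0.4  1.5] [-0.03 -0.24 -0.05]
0.102 [0.2 0.  1.5] [-0.2  -0.24 -0.04]
0.101 [-1.3 -0.1  5.3] [-0.05 -0.27 -0.02]
0.1 [-1.3 -0.9  3. ] [-0.1  -0.2  -0.09]
0.099 [-1.  -0.4  2.5] [-0.21 -0.27 -0.08]
0.098 [-0.5 -1.   1.9] [-0.19 -0.24 -0.15]
0.097 [ 0.  -1.8  1.3] [-0.1  -0.13 -0.04]
0.096 [-2.7  1.8  9. ] [0.14 0.28 0.04]
[ 0.47603787 -0.22277558  0.09675986]
```

The scoop is flat again at the height I picked it up from. I'll release it and measure the timer.

```bash
python3 - <<'E'
from h import *
q=down(np.radians(3.1));g=[.476,-.2228]
move_gripper(.05); movel([*g,.2],q,.15)
S,_=snap("scene"); print(det("scene","scoop"),det("scene","rest"))
obs=[]
for i,(dx,dy) in enumerate(((-.06,0),(.02,0.0))):
    movel([.503+dx,-.395+dy,.24],down(0),.2) if i else move_ptp([.503+dx,-.395+dy,.24],down(0))
    p,im=snap("wrist",f"tm{i}"); d=det("wrist","timer_axis",1); print(d)
    if d: obs.append((p,d[0][0]))
    cv2.imwrite(f"pics/tw{i}.png",cv2.cvtColor(np.hstack([warp(p,im,(.503,-.395),z,.12,400/.12) for z in (.067,.027)]),cv2.COLOR_RGB2BGR))
    t=cv2.imread(f"pics/tw{i}.png")
print(tri(obs),[onz(p,u,.055).round(4) for p,u in obs],read_time_s(),np.round(read_qpos(),2))
cv2.imwrite("pics/m8.png",cv2.resize(np.hstack([cv2.imread("pics/tw1.png")]),(800,400)))
E
```

```text
[([246.6, 224.2], 0.62)] [([248.4, 224.9], 0.69)]
[([319.2, 111.3], 0.68)]
[([319.5, 197.3], 0.61)]
(array([ 0.50483416, -0.39629646,  0.06167936]), [0.00036988343230513326, 0.00036988343230528786]) [array([ 0.5043, -0.396 ,  0.055 ]), array([ 0.5026, -0.3967,  0.055 ])] 68.5417 [-0.18  0.64  1.1   1.63 -0.59  1.25 -0.53]
```

View pics/m8.png

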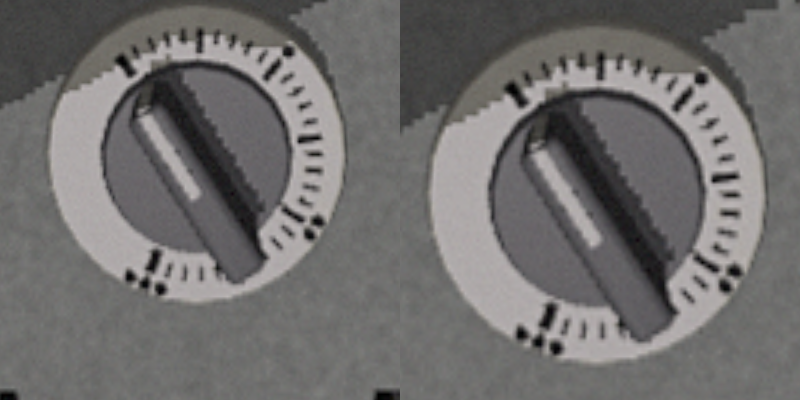

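```bash
cat > timer.py <<'E'
from h import *
from scipy.optimize import least_squares
mk={0:(115,94),5:(201,67),10:(283,100),15:(324,178),20:(306,266),30:(148,316)}
W={k:np.array([.563-v*.0003,-.335-u*.0003]) for k,(u,v) in mk.items()}
res=lambda s:np.concatenate([[*(W[k]-s[:2]-s[2]*np.array([np.cos(s[3]-np.radians(8*k)),np.sin(s[3]-np.radians(8*k))]))] for k in W])
s=least_squares(res,[.505,-.395,.038,.66]).x; z0=np.degrees(s[3]); print("fit",s,z0,np.abs(res(s)).max())
S,_=snap("scene");print([(onz(S,u,.004).round(3).tolist(),c) for u,c in det("scene","jar")])
c=(np.array([s[0],s[1]])+[.5035,-.3965]+[.505,-.3945])/3 if 0 else np.array([.5045,-.3953])
move_gripper(.045,60)
def grip(yaw):
    q=down(np.radians(yaw)); move_ptp([*c,.11],q); movel([*c,.055],q,.1); move_gripper(0,60)
    print("grip",read_finger_gap(),read_eef_pos(),yawnow(),np.round(read_ft_force(),1))
def yawnow():
    x=R.from_quat(read_tcp_rot()).apply([1,0,0]); return np.degrees(np.arctan2(x[1],x[0]))
def turn(deg): # cw positive; last joint only
    q=np.array(read_qpos())
    n=int(np.ceil(abs(deg)/30))
    for i in range(n):
        q2=q.copy(); q2[6]-=np.radians(deg)*(i+1)/n; move_j(q2)
    print("turned",deg,yawnow(),np.round(read_ft_force(),1),read_finger_gap(),round(read_qpos()[6],2))
def off():
    move_gripper(.045); e=read_eef_pos(); movel([e[0],e[1],.11],None,.15)
E
python3 - <<'E'
from timer import *
grip(33); turn(125); off(); print(read_time_s())
p,im=snap("wrist","t_a")
move_ptp([*c,.24],down(0)) 
movel([.503+.02,-.395,.24],down(0)); p,im=snap("wrist","t_b")
cv2.imwrite("pics/m9.png",cv2.cvtColor(np.hstack([warp(p,im,(.503,-.395),z,.12,400/.12) for z in (.067,.027)]),cv2.COLOR_RGB2BGR))
print(read_time_s())
E
```

```text
fit [ 0.50408436 -0.39378342  0.03891667  0.66327278] 38.00273104895975 0.00032247049572155934
[([0.564, -0.062, 0.004], 0.68), ([0.456, -0.057, 0.004], 0.66)]
grip 0.012199347547192206 [ 0.5041108  -0.39469531  0.05590196] 32.990250626771996 [-2.8  3.2  5.1]
turned 125 -91.74531944093462 [-0.8  4.5  3.7] 0.01201327323590489 -2.07
74.0083
75.6
```

View pics/m9.png

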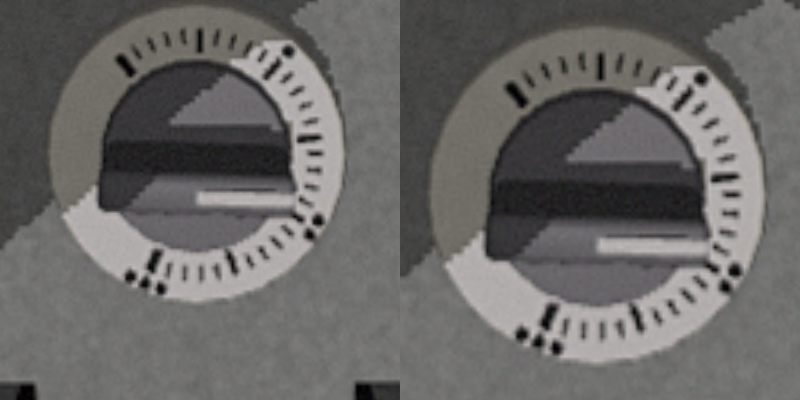

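The pointer is on yaw −92° (about 16 min), as commanded, and the mark fit is good to 0.3 mm with the zero mark at yaw 38.0°. The second stroke goes past 30, then back to 10.

```bash
python3 - <<'E'
from timer import *
c[:]=[.5041,-.3945]
grip(88.3); y=yawnow(); turn(y+29.5); pause(.2); print("dial",38-yawnow()+180)
turn(yawnow()-138); turn(yawnow()-138) if abs(yawnow()-138)>.3 else None
off(); print(read_time_s())
move_ptp([.523,-.395,.24],down(0)); p,im=snap("wrist","t_c")
cv2.imwrite("pics/t1.png",cv2.cvtColor(np.hstack([warp(p,im,(.503,-.395),z,.12,400/.12) for z in (.067,.027)]),cv2.COLOR_RGB2BGR))
S,im=snap("scene"); print([(onz(S,u,.004).round(3).tolist(),c_) for u,c_ in det("scene","jar")])
a=im[120:300,160:500,::-1]
cv2.imwrite("pics/m10.png",np.vstack([cv2.resize(cv2.imread("pics/t1.png"),(520,260)),cv2.resize(a,(520,275))]))
print(read_time_s())
E
```

```text
fit [ 0.50408436 -0.39378342  0.03891667  0.66327278] 38.00273104895975 0.00032247049572155934
[([0.567, -0.062, 0.004], 0.81), ([0.456, -0.068, 0.004], 0.7)]
grip 0.011970458445747059 [ 0.50455382 -0.39496596  0.05609895] 88.2908039619138 [-0.3  0.6  3. ]
turned 117.7908039619138 -29.302770932947684 [-2.9  3.4  5.4] 0.012163897207782333 -1.35
dial 247.30318319101224
turned -167.30318319101224 137.8041334059259 [ 3.  -4.6 -4.4] 0.011990243886717832 1.56
84.8833
[([0.567, -0.07, 0.004], 0.79), ([0.456, -0.06, 0.004], 0.76)]
86.9667
```

View pics/m10.png

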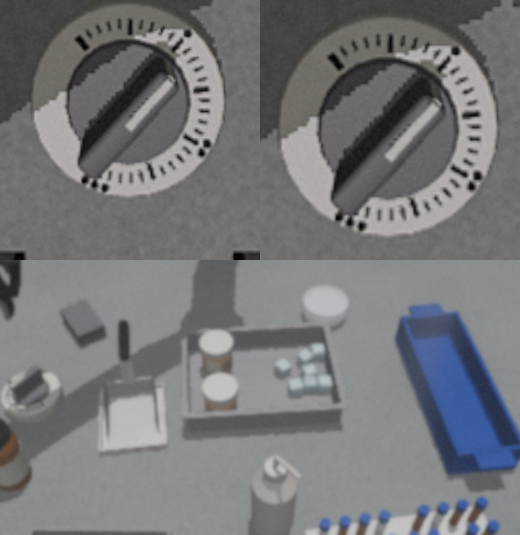

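The pointer is at the one-dot mark (10 min). Seven cubes and both jars are in the pan, the tub is empty, and the scoop lies upright in its tray. Handing in.

```bash
python3 -c "
from bench import *
print(sign_off())"
```

```text
the job is handed in; nothing more can be done
None
```

Job handed in at about 87 s: both jars and all seven ice cubes are in the pan, the scoop is back upright in its tray, and the timer was wound past 30 (to about 31 min) and set back to 10 minutes.

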